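# Restock the cheese ripening case

## Task

Unhook the slotted cover from the white ripening case and lay it flat on the open bench, then move the ripe orange cheese from the case to the round wooden tray and every pale fresh cheese from the tray into the case, all lying flat side by side. Put the cover back: tilt it, hook its robot-side edge under the blue lip, and lower the other edge until it lies flat and square on the case. Last, click the red vent lever up from shut to the notch with the green dot, without pushing it past, and leave the bottle, bowl and cheese wheel where they stand.

Things in the scene. Friction and masses are not known exactly. Their poses are not given: they have to be found in the camera images.
- case: fixed low white ripening case, open on top. Origin under its centre on the table; x points from the lip side (-x, towards the robot) to the far side, z up. Outer size 190 (x) by 210 (y) mm; inside 150 by 190 mm; floor 5 mm above the table; wall tops, on which the cover rests, 40 mm above the table. The cover belongs centred on it
- lip (a point): middle of the lip's inner edge, underside, at (-70, 0, 56) mm in the case. The blue lip roofs a slot along the case's -x wall, 16 mm high (40 to 56 mm above the table), reaching back to a wall at x=-88 mm; the lip's top is at 61 mm
- stop (a point): middle of the blue stop's top inner edge, at (88, 0, 52) mm in the case. The stop is a 12 mm rim on the +x wall (x=88 to 95 mm). The cover lies between slot back (-88) and stop (+88), so it cannot go in flat from above
- tray: fixed round bentwood tray, outer radius 120 mm, inner radius 116 mm, rim 24 mm high, inner floor 6 mm above the table; origin under its centre
- fresh1: small round fresh cheese, a disc 48 mm in diameter and 30 mm tall, about 70 g, white; starts lying flat in the tray (absent in some runs). Origin at the CENTRE of the disc (15 mm above what it lies on); z is its axis
- fresh2: small round fresh cheese, a disc 48 mm in diameter and 30 mm tall, about 70 g, off-white; starts lying flat in the tray (absent in some runs). Origin at the CENTRE of the disc (15 mm above what it lies on); z is its axis
- fresh3: small round fresh cheese, a disc 48 mm in diameter and 30 mm tall, about 70 g, off-white; starts lying flat in the tray (absent in some runs). Origin at the CENTRE of the disc (15 mm above what it lies on); z is its axis
- fresh4: small round fresh cheese, a disc 48 mm in diameter and 30 mm tall, about 70 g, pale grey; starts lying flat in the tray (absent in some runs). Origin at the CENTRE of the disc (15 mm above what it lies on); z is its axis
- ripe: ripe cheese of the same size and weight, orange; starts lying flat on the floor of the case, under the cover. Origin at the centre of the disc
- cover: loose slotted aluminium cover, 170 (x) by 200 (y) by 6 mm, about 0.3 kg, with a black grip bar standing on its middle: 12 mm wide (x), 90 mm long (y), from 6 to 38 mm above the underside. Starts fitted on the case, under its lip. Origin at the centre of the underside, z up through the bar; it may go on either way round (x along or against the case's x)
- cover_edge_a (a point): middle of the cover's lower edge at its x=-85 mm
- cover_edge_b (a point): middle of the cover's lower edge at its x=+85 mm
- vent_lever (a joint): angle of the red vent lever about a vertical axis; detents at 0 (shut, the start), 0.42, 0.84, 1.26 rad (notches 1, 2, 3). Grows clockwise from above: in the case's frame the arm points 126 degrees from x towards y at 0 and 54 degrees at 1.26. A detent takes up to 8 N at the knob; past halfway it snaps to the next notch
- pivot (a point): the lever's axis, at (0, 122, 40) mm in the case; it stands on the grey vent box on the case's +y side (x=-85..85, y=105..210 mm, 39 mm high); beyond that box, to the robot's left (world y about 0.42 m), the bench is clear for the cover
- knob (a point): on the lever's upright round red knob (14 mm diameter, from 50 to 86 mm above the table, 52 mm from the pivot): point on its axis 70 mm above the table
- pointer (a point): end of the lever's arm near the dots, 74 mm from the pivot
- dot_green: flat green dot, 16 mm across, on top of the vent box beside one of notches 1 to 3, 82 mm from the pivot in the direction the arm points in that notch
- dot_white1: white dot like the green one, beside another notch
- dot_white2: white dot like the green one, beside another notch
- bottle: bystander: amber bottle, 60 mm in diameter, 170 mm tall, origin under its centre
- bowl: bystander: glass bowl, 130 mm across, 60 mm tall, origin under its centre
- wheel: bystander: white cheese wheel, 176 mm across, 50 mm tall, origin under its centre
Not all that is in view belongs to the job. What is shaped like the fresh2 but pink or yellow is not meant. What is shaped like the fresh4 but turquoise is not meant.

How it is judged (in metres and radians):
On the way, in this order (a step that is already met when the one before it is completed fails the run):
1. the cover lies flat on the bench (height (world z) of cover below 0.006 m and angle between cover's own z axis and vertical below 0.05 rad), for 0.2 s.
2. the ripe cheese lies flat in the tray and every fresh cheese flat on the floor of the case (x of fresh1 in the frame of case between -0.07 and 0.07 m and y of fresh1 in the frame of case between -0.09 and 0.09 m and z of fresh1 in the frame of case between 0.012 and 0.0255 m and x of fresh2 in the frame of case between -0.07 and 0.07 m and y of fresh2 in the frame of case between -0.09 and 0.09 m and z of fresh2 in the frame of case between 0.012 and 0.0255 m and x of fresh3 in the frame of case between -0.07 and 0.07 m and y of fresh3 in the frame of case between -0.09 and 0.09 m and z of fresh3 in the frame of case between 0.012 and 0.0255 m and x of fresh4 in the frame of case between -0.07 and 0.07 m and y of fresh4 in the frame of case between -0.09 and 0.09 m and z of fresh4 in the frame of case between 0.012 and 0.0255 m and horizontal distance between ripe and tray below 0.098 m and z of ripe in the frame of tray between 0.012 and 0.0265 m), for 0.2 s.
3. the tilted cover has one edge hooked in the slot under the lip (angle between cover's own z axis and vertical between 0.08 and 0.9 rad and ((x of cover_edge_a in the frame of case between -0.094 and -0.074 m and y of cover_edge_a in the frame of case between -0.025 and 0.025 m and z of cover_edge_a in the frame of case between 0.032 and 0.056 m) or (x of cover_edge_b in the frame of case between -0.094 and -0.074 m and y of cover_edge_b in the frame of case between -0.025 and 0.025 m and z of cover_edge_b in the frame of case between 0.032 and 0.056 m))), for 0.1 s.
4. the cover lies flat on the case, its edge under the lip (x of cover in the frame of case between -0.007 and 0.007 m and y of cover in the frame of case between -0.01 and 0.01 m and z of cover in the frame of case between 0.035 and 0.0435 m and angle between cover's own z axis and vertical below 0.035 rad and angle between the x axis of cover and the x axis of case, either way round below 0.08 rad), for 0.3 s.
5. the vent lever rests in the notch with the green dot (horizontal distance between pointer and dot_green below 0.018 m and value of joint vent_lever above 0.25 rad and velocity of joint vent_lever below 0.1 rad/s), for 0.3 s.
At the end, for the whole second after the job is handed in: ripe cheese flat in the tray; each fresh one flat on the case floor (within 70 mm in x, 90 mm in y of its centre); cover on the case within 7 mm (x), 10 mm (y), level to 0.035 rad, square to 0.08 rad; pointer within 18 mm of the green dot; all at rest (all of step 2 and all of step 4 and horizontal distance between pointer and dot_green below 0.018 m and value of joint vent_lever above 0.25 rad and linear speed of cover below 0.02 m/s and linear speed of each of fresh1, fresh2, fresh3, fresh4, ripe below 0.03 m/s); the robot touches nothing.
It fails at once if the lever is pushed past the notch with the green dot (by more than 0.27 rad) ((x of dot_green in the frame of case between -0.0290937 and -0.00509371 m and value of joint vent_lever above 0.69 rad) or (x of dot_green in the frame of case between 0.00509371 and 0.0290937 m and value of joint vent_lever above 1.11 rad)).
It fails at once if a bystander is shifted more than 30 mm (distance of any of bottle, bowl, wheel from where it was at the start of the episode above 0.03 m).
Of fresh1, fresh2, fresh3, fresh4 only 3 to 4 are there at a start; the rules pass over those that are not, and their reading is None.
At some moment in a run one of fresh1, fresh2, fresh3, fresh4, ripe may be knocked a few centimetres aside while the robot is not near it.
Once in a run the grip may slacken for a moment while it holds something.
It also fails if it takes over 200 s, if anything falls off the work surface, if the arm or the gripper's body presses on something with over 40 N, if the wrist force passes 120 N, or if a joint passes its speed limit or range.

## Robot

A 6-joint arm with a two-finger parallel gripper is mounted at the origin on the work surface. World frame = base frame: x ahead of the robot, y to its left, z up, the work surface at z = 0. Lengths are in mm, angles in rad, forces in N, time in s.
With the tool pointing down it reaches from about 325 to 900 mm from the base axis. Payload 6.1 kg.
Tool frame: the origin (TCP) lies between the finger pads; the fingertips stand manip.nose_length ahead of it and the grasp point (between the pads) lies 3 mm ahead of it (manip.nose_length is the distance from the TCP to the fingertips, in mm); z points along the fingers, y is the line along which they close (so a half turn about z gives the same grasp; the last joint's range is limited). The gripper opens to 85 mm and grips with 20 to 120 N. Pads are 22 mm wide; open, the fingers measure 114 mm over their backs; the gripper's body (76 mm by 85 mm) begins 54 mm behind the grasp point. The pads swing forward as they close: fully open they stand 13 mm farther back than shut.
Start: joints at [-1.45, 0.22, 1.526, -0, 1.395, -0.126], TCP at [152.682, -606.056, 253.3] pointing down, gripper open.
Joint ranges: [-2.98, 2.98], [-0.91, 2.08], [0.09, 2.57], [-1.24, 4.39], [0.2, 2.65], [-2.68, 2.68]. Speed limits (rad/s): [2.57, 2.57, 3.01, 3.14, 3.14, 3.14].

## Interface

Orientations are given as a rotation vector (axis times angle).
In Python, from rig import manip gives the robot as it stands. Calls block until the motion is done:
- manip.move_pose(position, orientation): joint-space move of the TCP to a pose.
- manip.servo_line(position, feed=150, rot=None, guard=None): straight line of the TCP; rot=None keeps the orientation; feed is the mean speed in mm/s. With guard (N) it stops when the force on the tool has changed by that much, and returns True; else False.
- manip.goto_joints(angles): joint-space move.
- manip.ungrasp() and manip.gripper_close(): open the fingers fully, or close them until they stop; the grip force is fixed at half the most.
- manip.pause(seconds).
- manip.inverse_kinematics(position, orientation): joint angles nearest the present ones, or None.
- manip.grab_frame(name): name is "scene" or "side" or "wrist"; returns the picture (480x640x3 uint8, blue, green, red); there is no depth.
- manip.calibration(name): a dict with "fx", "fy", "cx", "cy" (pixels), "dist_coeffs" ([k1, k2, p1, p2, k3] as OpenCV has them; the pictures are not rectified), "rvec" (rotation vector, rad) and "tvec" (3), from world to camera coordinates, as OpenCV has them; the wrist camera has in their place "mount" (4x4, takes a point from camera to tool coordinates, whose origin is the TCP and whose axes are the flange's). Camera axes: x right, y down, z forward; pixel columns grow to the right and rows downward; lengths in mm; the calibration is good to about 2 mm. A picture is of the moment at which its call begins: read the wrist's pose just before it. calibration takes no time and is no camera call.
A pose or a line that the arm cannot do raises manip.MotionError and nothing moves.
- manip.hand_in(): hands the job in; it is judged then, once.
Readings, each from a call of its own:
- manip.read_time(): time.
- manip.read_joints(): joint angles.
- manip.read_qvel(): joint speeds.
- manip.read_joint_torque(): joint torques, N m.
- manip.read_position(): TCP position.
- manip.read_ee_rot(): TCP orientation.
- manip.read_force(): force on the tool from outside, world axes, zero at the start.
- manip.read_wrist_torque(): the same for the moment, N m.
- manip.read_grip_width(): finger opening in mm.
- manip.read_grip_force(): force on a finger pad.
Only numpy, scipy, OpenCV 4.12 (cv2) and the standard library are available. Lean on these libraries where they do the work, as an engineer would, in place of code of your own. Each camera call takes 0.05 s, during which the arm holds its last target. There are 200 camera calls.

## Working session

There is one attempt and no reset: what is moved stays moved. The work goes in short steps, each a Python script; the robot and the scene stay as the last script left them, time stands still between calls to the robot, and variables do not carry over. Pictures are saved under pics/ and viewed, at most 14 in all, crops included, and the job is handed in when it is done.

```bash
ls; mkdir -p pics
python3 - <<'E'
from rig import manip
import cv2
for n in("scene","side"):
    cv2.imwrite(f"pics/{n}0.png",manip.grab_frame(n)); print(n,manip.calibration(n))
print(manip.calibration("wrist"),manip.nose_length,manip.read_ee_rot(),manip.read_time())
E
```

```text
pics
scene {'fx': 451.67611850542636, 'fy': 451.67611850542636, 'cx': 312.38940831892177, 'cy': 238.9087657231605, 'dist_coeffs': array([0.01921609, 0.        , 0.        , 0.        , 0.        ]), 'rvec': array([ 2.28824242,  0.74659326, -0.27388377]), 'tvec': array([-357.79315234, -260.38644498, 1438.32319669])}
side {'fx': 558.9220775423669, 'fy': 558.9220775423669, 'cx': 319.47215250926155, 'cy': 236.61471952608983, 'dist_coeffs': array([-0.04544211,  0.        ,  0.        ,  0.        ,  0.        ]), 'rvec': array([ 2.13989966, -0.07143054,  0.06058881]), 'tvec': array([-551.38554277,   -2.97559237, 1427.00790144])}
{'fx': 395.9770823385804, 'fy': 395.9770823385804, 'cx': 322.191035095267, 'cy': 241.5192548341294, 'dist_coeffs': array([-0.05680771,  0.        ,  0.        ,  0.        ,  0.        ]), 'mount': array([[ 1.82233939e-04, -9.65877514e-01, -2.58999219e-01,
         6.57324631e+01],
       [ 9.99999714e-01, -1.40007785e-05,  7.55820521e-04,
         4.61285379e-01],
       [-7.33656236e-04, -2.58999282e-01,  9.65877235e-01,
        -1.20961636e+02],
       [ 0.00000000e+00,  0.00000000e+00,  0.00000000e+00,
         1.00000000e+00]])} 22.0 [-3.11594776e+00 -3.86442244e-01  6.50302823e-05] 0.1
```

View pics/scene0.png

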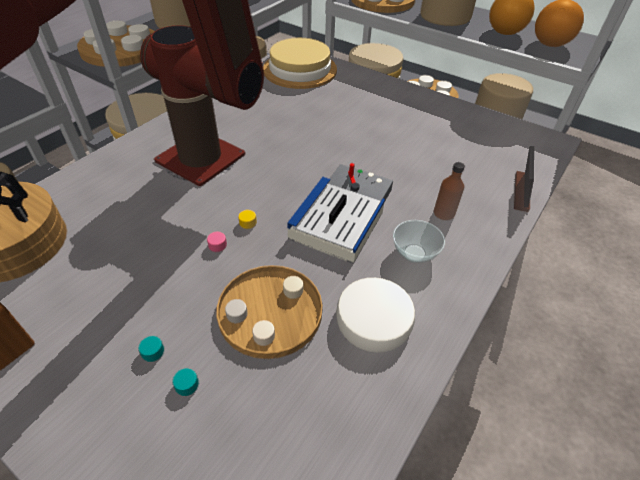

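View pics/side0.png

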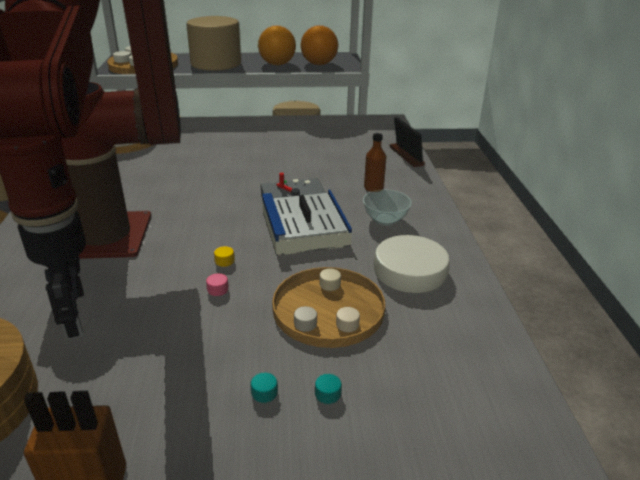

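Scene view: case at about (340,215) with the vent box behind it (red knob (351,172), green dot near (361,173)). The tray at (270,310) holds three pale discs at (293,287), (236,310) and (264,332). The pink (217,241), yellow (247,218) and turquoise (151,348), (185,381) discs lie outside the tray and are decoys.

```bash
cat > h.py <<'E'
from rig import manip
import numpy as np, cv2
from scipy.spatial.transform import Rotation as R
def cam(n,pose=None):
    c=manip.calibration(n); K=np.array([[c['fx'],0,c['cx']],[0,c['fy'],c['cy']],[0,0,1]])
    if n!='wrist': Rm=cv2.Rodrigues(c['rvec'])[0]; t=np.array(c['tvec'])
    else:
        p,r=pose; T=np.eye(4); T[:3,:3]=R.from_rotvec(r).as_matrix(); T[:3,3]=p
        I=np.linalg.inv(T@c['mount']); Rm,t=I[:3,:3],I[:3,3]
    return K,np.array(c['dist_coeffs']),Rm,t
def px2w(n,uv,z,pose=None):
    K,d,Rm,t=cam(n,pose); u=cv2.undistortPoints(np.array([[uv]],float),K,d)[0,0]
    ray=Rm.T@np.array([u[0],u[1],1]); o=-Rm.T@t
    return o+ray*(z-o[2])/ray[2]
def w2px(n,P,pose=None):
    K,d,Rm,t=cam(n,pose)
    return cv2.projectPoints(np.array(P,float).reshape(-1,3),cv2.Rodrigues(Rm)[0],t,K,d)[0].reshape(-1,2)
def down(yaw):
    """tool down; tool y (closing) axis at world angle yaw"""
    y=np.array([np.cos(yaw),np.sin(yaw),0]); z=np.array([0,0,-1.]); return np.column_stack([np.cross(y,z),y,z])
def rv(M): return R.from_matrix(M).as_rotvec()
def snap(n,name):
    pose=(np.array(manip.read_position()),np.array(manip.read_ee_rot())); f=manip.grab_frame(n); cv2.imwrite(f"pics/{name}.png",f)
    np.save(f"pics/{name}.npy",np.array(pose)); return f,pose
E
python3 - <<'E'
from h import *
for n,l in dict(scene=[((338,205),65),((289,222),40),((351,251),30),((270,310),0),((293,283),36),((236,305),36),((264,328),36),((375,305),50),((418,228),60),((447,215),0)],side=[((306,205),65),((328,305),0),((330,274),36),((305,313),36),((347,313),36)]).items():
    for uv,z in l: print(n,uv,px2w(n,uv,z).round())
E
```

```text
scene (338, 205) [513.  15.  65.]
scene (289, 222) [432. -94.  40.]
scene (351, 251) [614. -75.  30.]
scene (270, 310) [ 549. -317.    0.]
scene (293, 283) [ 561. -245.   36.]
scene (236, 305) [ 496. -370.   36.]
scene (264, 328) [ 585. -378.   36.]
scene (375, 305) [ 751. -194.   50.]
scene (418, 228) [722.  70.  60.]
scene (447, 215) [746. 225.   0.]
side (306, 205) [518.  18.  65.]
side (328, 305) [ 548. -308.    0.]
side (330, 274) [ 558. -244.   36.]
side (305, 313) [ 495. -374.   36.]
side (347, 313) [ 580. -379.   36.]
```

Run:
```python
from h import *
manip.move_pose([515,-20,330],rv(down(-0.15)))
print(manip.read_joints())
f,p=snap("wrist","w1")
manip.move_pose([540,-320,330],rv(down(-0.15)))
f,p=snap("wrist","w2"); print(manip.read_joints(),manip.read_time())
```

```text
[-1.93255187e-01 -8.49773653e-02  1.70538068e+00 -2.36166787e-04
  1.52142134e+00 -4.19080466e-02]
[-6.58457456e-01  1.88332277e-01  1.42064819e+00  5.42084053e-04
  1.53254796e+00 -5.10054347e-01] 3.8083
```

View pics/w1.png

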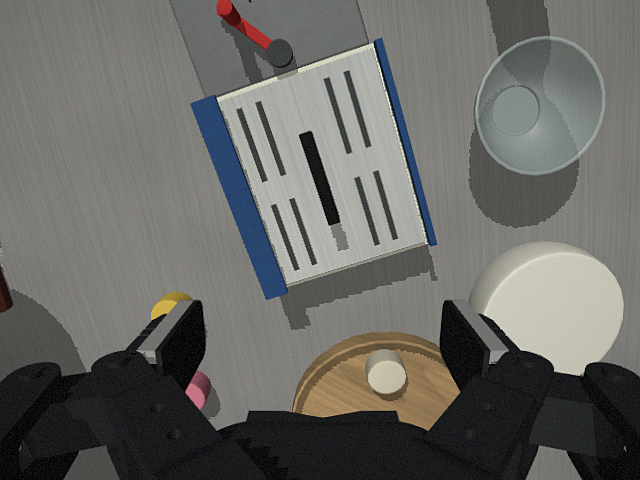

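View pics/w2.png

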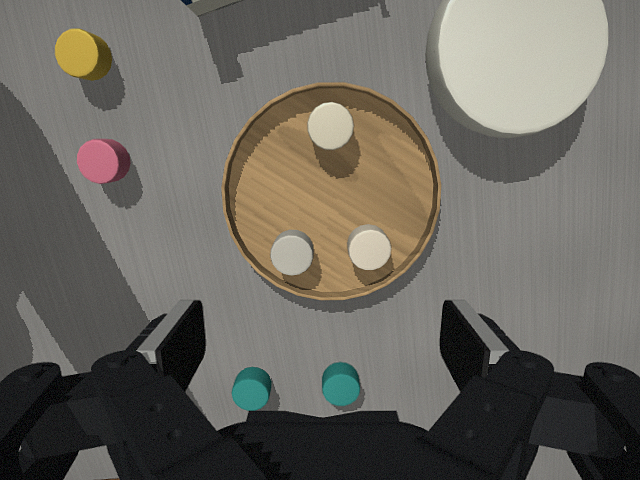

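w1: cover bar top runs from (306,134) to (333,222). The lip's inner top edge runs (217,97) to (287,285), and the cover's far edge (376,47) to (427,242). The lever pivot is at (280,53) and the knob at (228,12). 
w2: tray with three pale discs at (330,126), (292,252) and (370,248). Yellow, pink and turquoise lie outside it.

Run:
```python
from h import *
p=np.load("pics/w1.npy")
f=lambda uv,z:px2w("wrist",uv,z,p)
a,b=f((306,134),78),f((333,222),78); d=a-b; print("bar",a,b,(a+b)/2,np.linalg.norm(d),np.arctan2(d[1],d[0])-np.pi/2)
a,b=f((217,97),61),f((287,285),61); d=a-b; print("lip",a,b,(a+b)/2,np.linalg.norm(d),np.arctan2(d[1],d[0])-np.pi/2)
a,b=f((376,40),52),f((428,245),52); d=a-b; print("stop",a,b,(a+b)/2,np.linalg.norm(d),np.arctan2(d[1],d[0])-np.pi/2)
print("piv",f((281,51),50),"knob",f((228,12),86))
p=np.load("pics/w2.npy")
f=lambda uv,z:px2w("wrist",uv,z,p)
for uv in((330,126),(292,253),(370,249)): print("fresh",f(uv,36))
# tray circle from rim top outer ellipse extremes
for l in [((223,190),(441,190)),((331,83),(331,300))]: print("tray",np.mean([f(x,24) for x in l],0),[f(x,24).round() for x in l])
i=cv2.imread("pics/scene0.png")[155:265,280:400]; cv2.imwrite("pics/crop1.png",cv2.resize(i,None,fx=5,fy=5,interpolation=cv2.INTER_CUBIC))
```

```text
bar [510.91629087  47.01832381  78.        ] [523.43533475 -37.94458633  78.        ] [517.17581281   4.53686874  78.        ] 85.88028038734758 0.14629448302803194
lip [433.09242846  93.56171386  61.        ] [ 465.8186593  -101.36217558   61.        ] [449.45554388  -3.90023086  61.        ] 197.65203985679977 0.1663410014678237
stop [587.9098366  121.92567765  52.        ] [618.37853384 -82.97058709  52.        ] [603.14418522  19.47754528  52.        ] 207.1492718225051 0.14762128533863716
piv [498.73160259 126.07310512  50.        ] knob [462.25782232 156.38473038  86.        ]
fresh [ 559.77746156 -246.34375411   36.        ]
fresh [ 499.41000569 -372.72336439   36.        ]
fresh [ 584.37360826 -380.88258746   36.        ]
tray [ 552.74101571 -312.32984007   24.        ] [array([ 436., -295.,   24.]), array([ 670., -330.,   24.])]
tray [ 550.19454211 -321.69743534   24.        ] [array([ 567., -204.,   24.]), array([ 533., -439.,   24.])]
```

View pics/crop1.png

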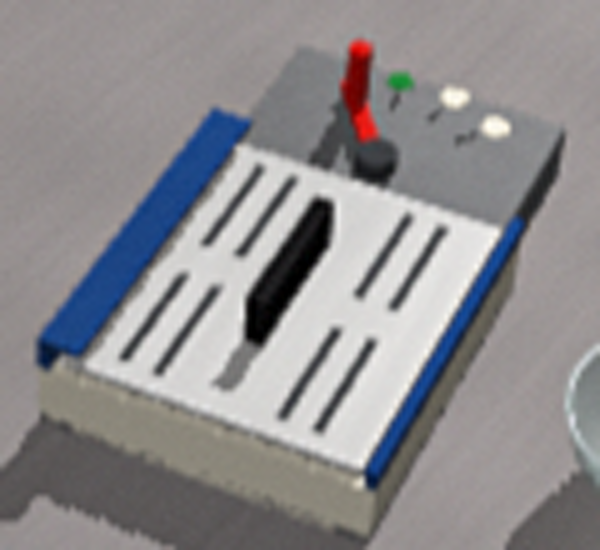

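The crop shows the green dot first in line after the lever's shut position, with white dots at notches 2 and 3, so green is notch 1 (0.42). Case centre is about (517,6) and yaw 0.149. Next I grip the bar and unhook the cover.

```bash
cat >> h.py <<'E'
YAW=0.149; CC=np.array([516.9,6.0,0]); RC=R.from_euler('z',YAW).as_matrix()
GZ=32.0
def c2w(p): return CC+RC@np.array(p,float)
def cover_tcp(o,th=0,gz=GZ):
    """TCP pose for cover origin o (case frame), far edge tilted up by th about case y"""
    Rt=R.from_euler('y',-th).as_matrix()
    return c2w(np.array(o)+Rt@np.array([0,0,gz])), rv(RC@Rt@RC.T@down(YAW))
def st(): print("t",round(manip.read_time(),1),"pos",np.round(manip.read_position(),1),"w",round(manip.read_grip_width(),1),"gf",round(manip.read_grip_force(),1),"F",np.round(manip.read_force(),1))
E
python3 - <<'E'
from h import *
P,r=[517.2,4.5,72],rv(down(YAW))
manip.move_pose([P[0],P[1],200],r)
g=manip.servo_line([P[0],P[1],90],100); g2=manip.servo_line(P,40,guard=10); print(g,g2)
manip.gripper_close(); st()
def hinge(th,sh=0,up=0): # edge_a at (-85+sh,40+up)
    return [-85+sh+85*np.cos(th),0,40+up+85*np.sin(th)]
for th in(.07,.15,.3):
    p,r=cover_tcp(hinge(th,th*13,th*6),th); manip.servo_line(p,40,r); st()
p,r=cover_tcp(hinge(.3,30,4),.3); manip.servo_line(p,60,r); st()
f=snap("side","s1")
E
```

```text
False False
t 7.6 pos [517.4   4.5  72.2] w 10.7 gf 59.4 F [0.7 0.6 2.1]
t 8.0 pos [514.5   5.8  77.9] w 11.1 gf 58.7 F [-1.   0.1 -2.9]
t 8.3 pos [512.6   5.4  84.9] w 11.1 gf 58.6 F [-0.7 -0.8 -2.8]
t 8.8 pos [507.8   4.4  97.6] w 10.6 gf 58.6 F [-0.1  0.4 -3. ]
t 9.4 pos [533.4   8.7  99.3] w 10.9 gf 58.6 F [-0.1 -0.8 -3.9]
```

View pics/s1.png

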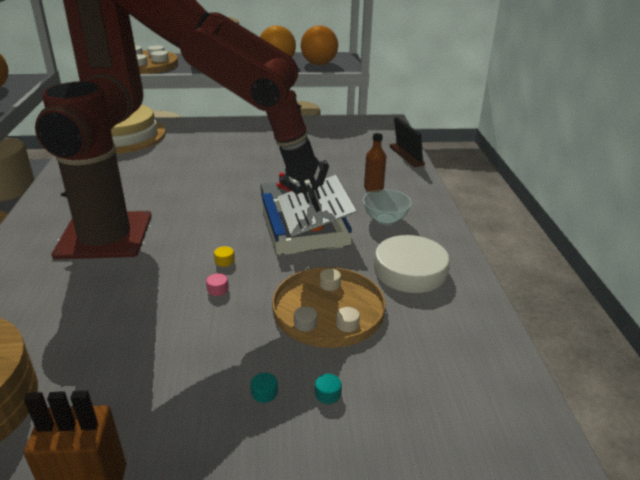

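The cover is tilted out of the slot, held between the fingers at about (318,200). Next it goes to the bench on the left.

Run:
```python
from h import *
p,r=cover_tcp([25,0,115],.3); manip.servo_line(p,120,r)
p,r=cover_tcp([15,0,115],0); manip.servo_line(p,120,r); st()
q=[480,425]
manip.servo_line([*q,150],200); st()
manip.servo_line([*q,50],120); 
print(manip.servo_line([*q,28],25,guard=5)); st()
manip.ungrasp(); manip.servo_line([*q,150],150)
manip.move_pose([490,-20,300],rv(down(YAW)));
snap("wrist","w3"); snap("scene","s3"); st()
a=cv2.imread("pics/w3.png")[:330]; cv2.imwrite("pics/w3c.png",a)
```

```text
t 10.4 pos [531.4   8.6 145.2] w 10.8 gf 58.6 F [ 0.4 -0.  -4.3]
t 12.6 pos [480.3 424.2 149.9] w 10.8 gf 63.9 F [-0.1 -1.  -3.3]
True
t 14.3 pos [479.9 424.9  32.3] w 10.7 gf 65.1 F [ 0.8 -0.2  3.9]
t 17.8 pos [490.1 -19.2 299.5] w 85.1 gf 0.0 F [ 0.2  0.7 -0.2]
```

View pics/w3c.png

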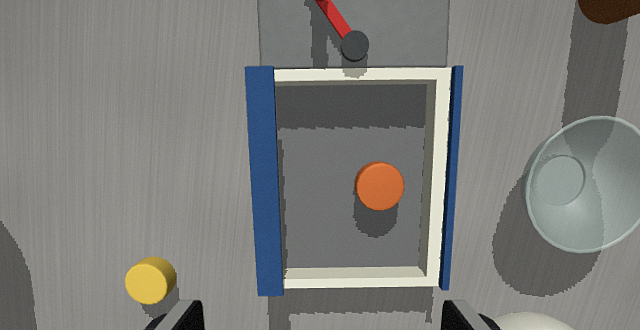

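View pics/s3.png

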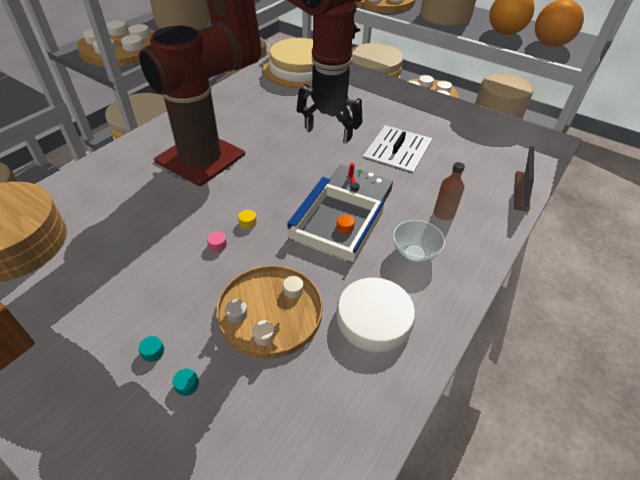

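The cover lies flat on the bench at (398,148) in the scene view, and the case is open. w3 shows the ripe cheese top at (380,186), the lip's inner edge from (274,67) to (283,295), and the stop's inner edge from (455,67) to (441,289).

Run:
```python
from h import *
p=np.load("pics/w3.npy")
f=lambda uv,z:px2w("wrist",uv,z,p)
inv=lambda w:RC.T@(w-CC)
for n,a,b,z in(("lip",(274,67),(283,295),61),("stop",(455,67),(441,289),52),("ytopwall inner",(276,81),(427,79),40),("y-wall inner",(284,268),(427,268),40)):
    print(n,inv(f(a,z)).round(1),inv(f(b,z)).round(1))
print("piv",inv(f((355,42),50)).round(1))
print("ripe",f((380,186),35).round(1),inv(f((380,186),35)).round(1))
```

```text
lip [-71.2 101.   61. ] [ -68.3 -106.7   61. ]
stop [ 86.1 103.4  52. ] [  89.  -104.1   52. ]
ytopwall inner [-72.1  92.3  40. ] [64.9 94.6 40. ]
y-wall inner [-68.8 -86.1  40. ] [ 76.6 -86.   40. ]
piv [ -1.9 123.2  50. ]
ripe [543.3   6.4  35. ] [26.2 -3.5 35. ]
```

```bash
sed -i 's/^YAW=0.149/YAW=0.155/; s/516.9,6.0,0/517,5.5,0/' h.py
cat >> h.py <<'E'
def pick(x,y,yaw,zf):
    r=rv(down(yaw)); manip.move_pose([x,y,120],r); manip.servo_line([x,y,zf+45],120); print("pickhit",manip.servo_line([x,y,zf+24],60,guard=8))
    manip.gripper_close(); st(); manip.servo_line([x,y,110],120); st()
def place(x,y,yaw,zf):
    r=rv(down(yaw)); manip.move_pose([x,y,110],r); st()
    if manip.read_grip_width()<44: print("LOST"); return False
    manip.servo_line([x,y,zf+40],120); print("down",manip.servo_line([x,y,zf+22],30,guard=4)); st(); manip.ungrasp(); manip.servo_line([x,y,120],120); return True
E
python3 - <<'E'
from h import *
pick(543.3,6.4,YAW+np.pi/2-np.pi,5)
print(manip.read_joints())
place(551,-317,-0.26,6)
snap("scene","s4")
E
```

```text
pickhit False
t 20.9 pos [544.    6.3  29.7] w 46.3 gf 61.5 F [-0.3  0.6  2.9]
t 21.7 pos [542.6   6.5 109.2] w 46.4 gf 61.5 F [ 0.1 -0.6 -2. ]
[-1.33369061e-01  1.78285970e-01  1.86326438e+00  8.47824856e-06
  1.10148699e+00  1.28240311e+00]
t 23.2 pos [ 550.9 -316.2  109.4] w 46.2 gf 61.4 F [ 0.2 -0.3 -1.5]
down True
t 24.1 pos [ 556.8 -319.8   56.2] w 46.5 gf 93.4 F [-2.   0.9  8.3]
```

Run:
```python
from h import *
st(); manip.move_pose([540,-320,330],rv(down(-0.15))); snap("wrist","w5")
```

```text
t 25.3 pos [ 550.4 -316.6  119. ] w 85.5 gf 0.0 F [-0.3  0.2  0.1]
```

View pics/w5.png

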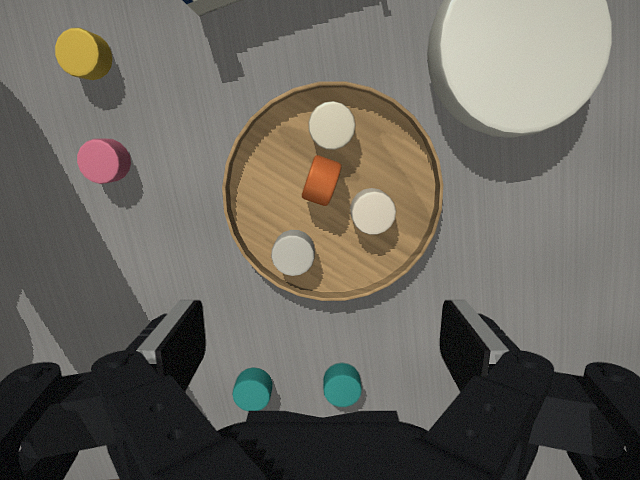

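w5: one fresh cheese has been knocked in to (374,212), so the ripe one was set down on it and now stands on its rim at (322,180), axis along the image horizontal. I'll move the fresh cheeses out first, then topple the ripe one flat.

Run:
```python
from h import *
p=np.load("pics/w5.npy")
ang=lambda a,b:(-0.15+np.arctan2(-b,a)+np.pi/2)%np.pi-np.pi/2
print("ripe",px2w("wrist",(322,178),54,p))
for uv,d,y in (((374,213),(32,-52),60),((293,254),(63,39),0),((332,125),(1,0),-60)):
    w=px2w("wrist",uv,36,p); print(w.round(1),ang(*d))
    pick(w[0],w[1],ang(*d),6)
    c=c2w([0,y,0])
    if not place(c[0],c[1],YAW,5): break
manip.move_pose([540,-320,330],rv(down(-0.15))); a,_=snap("wrist","w6")
manip.move_pose([490,-20,300],rv(down(YAW))); b,_=snap("wrist","w7")
cv2.imwrite("pics/w67.png",np.hstack([a[60:330,180:560],b[60:330,220:480]]))
```

```text
ripe [ 542.69371561 -295.08662552   54.        ]
[ 591.3 -341.5   36. ] 0.8691413442663496
pickhit False
t 28.8 pos [ 591.8 -341.9   30.8] w 46.3 gf 62.0 F [-0.4 -0.1  2.6]
t 29.6 pos [ 590.8 -341.1  109.1] w 46.3 gf 61.9 F [-0.4 -0.3 -0.9]
t 31.2 pos [508.2  64.3 110. ] w 46.3 gf 61.8 F [ 0.2 -0.2 -0.5]
down True
t 32.4 pos [507.8  64.8  29.8] w 46.4 gf 62.1 F [-0.8 -0.2  5.5]
[ 498.6 -373.5   36. ] -0.7043074962015513
pickhit False
t 37.0 pos [ 499.1 -374.    30.8] w 46.1 gf 62.1 F [0.7 0.  2.1]
t 37.9 pos [ 498.2 -373.   109.1] w 46.5 gf 61.8 F [-0.3 -0.6 -1.1]
t 39.3 pos [517.4   4.6 110.1] w 46.4 gf 61.6 F [-0.  -0.1 -0.5]
down True
t 40.5 pos [517.    5.5  29.7] w 46.4 gf 61.9 F [-1.4  0.1  4.7]
[ 560. -246.   36.] -0.1499999999999999
pickhit False
t 44.5 pos [ 560.6 -246.4   30.8] w 46.7 gf 62.1 F [-0.7  0.1  3.2]
t 45.4 pos [ 559.4 -245.7  109.2] w 46.4 gf 61.8 F [-0.2 -0.3 -0. ]
t 46.2 pos [526.7 -54.5 110. ] w 46.4 gf 61.8 F [ 0.5  0.1 -0.2]
down True
t 47.4 pos [526.3 -53.7  29.7] w 46.6 gf 61.9 F [-0.5 -0.4  4.8]
```

View pics/w67.png

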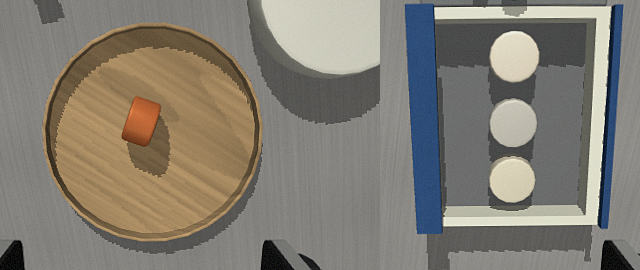

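All three fresh cheeses lie side by side in the case, at crop positions (514,57), (513,123) and (512,180). The ripe cheese still stands on its rim at (322,180) in the full frame. Next I topple it by pushing its top along its axis.

Run:
```python
from h import *
a=-0.37; u=np.array([np.cos(a),np.sin(a)]); c=np.array([541.5,-296]); r=rv(down(a+np.pi/2))
P=lambda s,z:[*(c+u*s),z]
manip.gripper_close()
manip.move_pose(P(-50,120),r); manip.servo_line(P(-50,67),120); manip.servo_line(P(12,67),80); st()
manip.servo_line(P(-10,120),150); manip.ungrasp()
manip.move_pose([540,-320,330],rv(down(-0.15))); f,_=snap("wrist","w8"); cv2.imwrite("pics/w8c.png",f[60:330,180:480])
```

```text
t 54.9 pos [ 552.3 -300.1   66.9] w 0.1 gf 0.0 F [-0.2 -0.6 -0.1]
```

View pics/w8c.png

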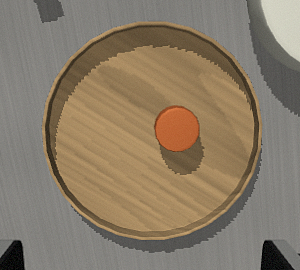

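The ripe cheese is flat near the tray centre (crop (177,129)). Next I fetch the cover and hook it back in.

Run:
```python
from h import *
q=[480,425]; r0=rv(down(0.149))
manip.move_pose([*q,150],r0); manip.servo_line([*q,60],120); print(manip.servo_line([*q,32.3],40,guard=8))
manip.gripper_close(); st(); manip.servo_line([*q,150],100); st()
p,r=cover_tcp([15,0,115],0); manip.servo_line(p,180,r); st()
p,r=cover_tcp([25,0,115],.3); manip.servo_line(p,120,r)
def hinge(th,sh=0,up=0): return [-85+sh+85*np.cos(th),0,40+up+85*np.sin(th)]
p,r=cover_tcp(hinge(.3,30,6),.3); manip.servo_line(p,100,r); st()
a,_=snap("side","s9"); b,_=snap("scene","s10")
c=[cv2.resize(x,(400,400),interpolation=cv2.INTER_CUBIC) for x in(a[150:270,240:360],b[140:270,275:405])]
cv2.imwrite("pics/c9.png",np.hstack(c))
```

```text
False
t 62.6 pos [480.1 425.1  32.5] w 11.1 gf 60.1 F [-0.4  0.3  2.7]
t 64.0 pos [479.4 424.6 148.8] w 11.3 gf 59.2 F [-0.6 -0.2 -3.8]
t 66.4 pos [531.8   8.4 147. ] w 11.1 gf 59.2 F [ 0.8 -0.6 -3.6]
t 67.5 pos [534.1   8.1 101.8] w 10.6 gf 59.2 F [ 1.   0.2 -2.3]
```

View pics/c9.png

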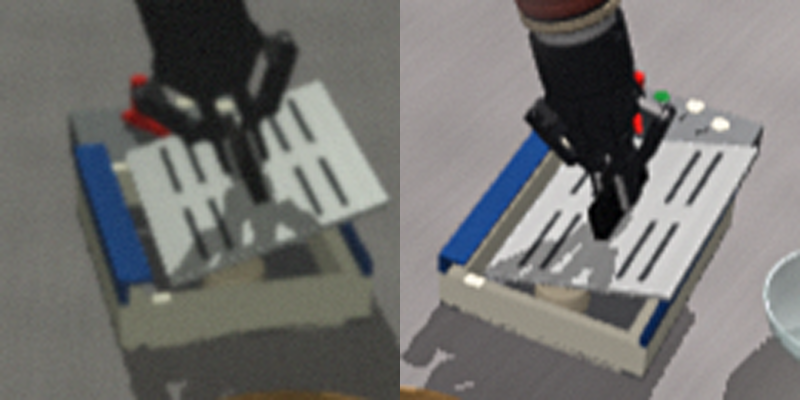

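The cover is held tilted with its near edge just outside the lip, square to the case. Next I slide it under and lower it.

Run:
```python
from h import *
def hinge(th,sh=0,up=0): return [-85+sh+85*np.cos(th),0,40+up+85*np.sin(th)]
for th,sh,up in((.3,15,4),(.3,4,3)):
    p,r=cover_tcp(hinge(th,sh,up),th); print(manip.servo_line(p,40,r,guard=12)); st()
manip.pause(.3)
for th,sh,up in((.15,2,1.5),(.08,1.,1),(.03,.5,.5),(0,0,0)):
    p,r=cover_tcp(hinge(th,sh,up),th); print(th,manip.servo_line(p,30,r,guard=15)); st()
```

```text
False
t 68.1 pos [518.6   5.7  99.8] w 10.9 gf 59.2 F [ 0.8  0.5 -4.2]
False
t 68.5 pos [507.6   4.1  98.6] w 10.7 gf 59.2 F [ 0.1  0.4 -3.7]
0.15 False
t 69.4 pos [513.1   5.1  85.5] w 10.8 gf 59.2 F [-0.4 -0.4 -2.3]
0.08 False
t 69.8 pos [515.2   5.3  79.6] w 10.7 gf 59.2 F [-0.2  0.4 -3.8]
0.03 False
t 70.1 pos [516.7   5.5  75.1] w 11.2 gf 59.2 F [ 0.4 -0.7 -4.1]
0 False
t 70.4 pos [517.7   5.4  72.5] w 11.1 gf 59.6 F [ 2.1 -0.6 -0.4]
```

Run:
```python
from h import *
manip.ungrasp(); p=manip.read_position(); manip.servo_line([p[0],p[1],170],120)
K=lambda d,z:c2w([52*np.cos(np.radians(d)),122+52*np.sin(np.radians(d)),z])
r=rv(down(YAW+.42))
manip.move_pose(K(126,150),r); manip.servo_line(K(126,78),60,guard=8); st()
manip.gripper_close(); st()
for d in(120,114,108,103,101.5): manip.servo_line(K(d,78),30); st()
manip.ungrasp(); st(); manip.servo_line(K(102,170),80)
manip.move_pose([500,20,330],rv(down(YAW))); a,_=snap("wrist","w11"); b,_=snap("scene","s11")
c=[a[:300,180:480],cv2.resize(b[155:265,280:400],(327,300),interpolation=cv2.INTER_CUBIC)]
cv2.imwrite("pics/c11.png",np.hstack(c)); print(manip.read_time())
```

```text
t 74.1 pos [461.9 163.   78.5] w 85.6 gf 0.0 F [ 0.1  0.3 -0.3]
t 74.8 pos [460.9 162.8  78. ] w 12.4 gf 58.4 F [-4.4 -2.   4.6]
t 75.1 pos [463.2 165.   77.8] w 12.3 gf 59.6 F [-13.5  -8.5  13.9]
t 75.4 pos [469.2 170.7  77.9] w 12.2 gf 58.8 F [-4.5  3.9  4.2]
t 75.8 pos [474.1 174.   78. ] w 11.9 gf 59.1 F [-3.8  6.1  3.4]
t 76.1 pos [477.5 176.1  77.9] w 11.9 gf 59.4 F [-7.8  7.5  5.6]
t 76.3 pos [478.1 176.4  77.9] w 12.8 gf 59.7 F [-9.7  6.8  8. ]
t 77.0 pos [480.1 174.7  78. ] w 85.5 gf 0.0 F [ 0.3  0.8 -0.6]
79.3083
```

View pics/c11.png

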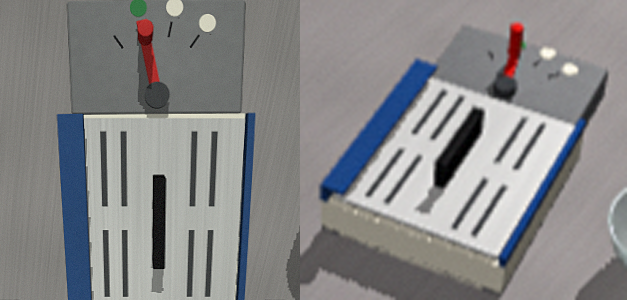

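The lever points at the green dot (crop (138,8)), and the cover looks flat and square. One numeric check of the cover and the ripe cheese before handing in.

Run:
```python
from h import *
p=np.load("pics/w11.npy"); im=cv2.imread("pics/w11.png")
m=(im.max(2)<45).astype(np.uint8); m[:150]=0;m[300:]=0;m[:,:320]=0;m[:,360:]=0
n,l,s,c=cv2.connectedComponentsWithStats(m); k=1+np.argmax(s[1:,4]); print(s[k],c[k])
print("bar",(RC.T@(px2w("wrist",c[k],78,p)-CC)).round(1))
f,_=snap("scene","s12"); h=cv2.cvtColor(f,cv2.COLOR_BGR2HSV); m=cv2.inRange(h,(5,200,150),(14,255,255)); m[:255]=0;m[360:]=0
n,l,s,c=cv2.connectedComponentsWithStats(m); k=1+np.argmax(s[1:,4]); print(s[k],px2w("scene",c[k],30))
cv2.imwrite("pics/c12.png",cv2.resize(f[255:365,205:425],None,fx=3,fy=3))
```

```text
[ 333  175   13   94 1110] [338.41351351 220.83063063]
bar [ 0.3  3.6 78. ]
[270 299  21  17 266] [ 575.5796691  -312.72529855   30.        ]
```

View pics/c12.png

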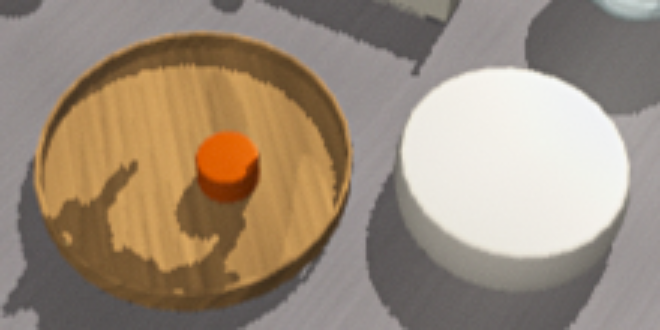

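The ripe cheese lies flat about 25 mm from the tray centre, and the cover's bar reads within 4 mm of the case centre.

```bash
python3 -c "
from rig import manip
print(manip.hand_in())"
```

```text
the job is handed in; nothing more can be done
None
```

I finished every step and handed the job in at about 80 s; no verdict came back. The ripe cheese was dropped on its rim at first, because a fresh one had been knocked into its spot, and I toppled it flat in the tray. By the last pictures, the three fresh cheeses present are in the case, the cover is back on flat and square, and the lever is at the green dot.

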